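# Push a tube rack home into the corner locator

## Robot

A 7-joint arm with a two-finger parallel gripper is mounted at the origin on a cart in front of the work surface, level with it; the furniture and walls round the work are solid. World frame = base frame: x ahead of the robot, y to its left, z up, the work surface at z = 0. Lengths are in mm, angles in degrees, forces in N, time in s.
With the tool pointing down it reaches from about 425 to 875 mm from the base axis. Payload 4.7 kg.
Tool frame: the origin (TCP) lies at the very end of the fingers, on their centre line; the grasp point (between the pads) lies 19 mm behind it; z points along the fingers, y is the direction in which the jaws open and shut (so a half turn about z gives the same grasp; the last joint's range is limited). The gripper opens to 85 mm and grips with 20 to 120 N. Pads are 22 mm wide; open, the fingers measure 114 mm over their backs; the gripper's body (76 mm by 85 mm) begins 54 mm behind the grasp point. The pads swing forward as they close: fully open they stand 13 mm farther back than shut.
Start: joints at [-66.572, 18.392, -4.016, 83.108, 1.295, 78.541, -3.26], TCP at [250.033, 600.007, 231.349] pointing down, gripper open.
Joint ranges: [-163.93, 163.93], [-17.29, 119.83], [-79.2, 71.16], [3.27, 140.29], [-89.18, 269.18], [5.43, 117.66], [-154.24, 154.24]. Speed limits (degrees/s): [147.25, 147.25, 180, 180, 180, 180, 180].

## Interface

Orientations are given as a 3x3 rotation matrix whose columns are the frame's x, y, z axes.
In Python, from rig import readout, capture, close_job, recognise gives the robot as it stands.
- The arm moves only by the shell command python3 -m jog 'ROWS' [OPENING] [FORCE]. ROWS is JSON, a list that holds one entry, the list of rows, each a list of 6 numbers: the shift along the world's x, y, z each as a share of 0.2 m, from -1 to 1, then the turn, a rotation vector about the world's x, y, z each as a share of 0.5 rad, from -1 to 1. In form: [[[x, y, z, rx, ry, rz], ...]]. A call has 1 to 8 rows; each row is the pose to reach, as a shift and turn from the pose commanded when the call began; what a row does not reach only later rows make up. A row lasts 1/10 s, in which the tool goes at most 50 mm and 8.59 degrees, less where a joint would pass 70% of its speed; a pose out of reach is approached as far as the arm can. A call with a number of a shift or a turn outside -1 to 1 is refused whole. A call with a gripper value outside its range is refused whole. OPENING is the opening, from -1 (shut) to 1 (fully open), so that 0 is half open, set as the call begins (- or left out, the last holds). The fingers move at their own pace and stop on an object; FORCE is the grip in N (left out, the last holds). Time passes only in rows, so rows that repeat a pose let the fingers close. It gives the time, the measured TCP pose, the force and the opening at its end, in the units of the state.
- readout.get_state(): the state, without advancing time (a new reading comes with each control period).
- capture(name): name is "side" or "top"; returns a dict with "frame" (400x640x3 uint8, red, green, blue), "vfov" (degrees; the focal length in pixels is half the picture's height over the tangent of half this angle, whatever the lens; pixels are square), "cx", "cy" (the principal point, pixels), "position" and "attitude" of the camera in the world. Camera axes: x right, y down, z forward; pixel columns grow to the right and rows downward; lengths in mm; the calibration is good to about 2 mm. A picture is of the moment at which its call begins. There is no depth.
- close_job(): hands the job in, once; it reports no verdict.
Trained networks look in a picture, given as the dict that the camera call returned (one of the last four; its "shot" number tells which), for a name from the list of things; names that differ only in an ending like _2 or _b are one class to them, and where a whole thing is asked for, a point or a joint stands for the part that bears it (a point fixed in the world has none). Each returns a list of dicts, best first, with "p" (0 to 1); they miss things now and then, are a little off and sometimes report something else, mostly with a low value. They report only what shows in the picture. A call takes as long as a camera call.
- recognise(picture, name): "point" ([column, row] in pixels, amid what is visible of it).
The state is a dict: "t": time; "joint_pos": joint angles; "joint_vel": joint speeds; "joint_torque": joint torques, N m; "tcp_pos": TCP position; "orientation": TCP orientation; "contact_force": force on the tool from outside, world axes, zero at the start; "torque": the same for the moment, N m; "opening": finger opening in mm.
Only numpy, scipy, OpenCV 4.12 (cv2) and the standard library are available. Lean on these libraries where they do the work, as an engineer would, in place of code of your own. Each camera call takes 0.05 s, during which the arm holds its last target. There are 200 camera calls.

## Task

Push the loose blue tube rack along the table into the corner of the dark steel locator, so that its tall back sits flush against the long rail and its side flush against the short end stop. Only push it from outside with the fingers: do not pinch, lift or tip it, and do not reach over its ridge to drag it. Leave everything else on the table where it is.

Things in the scene. Friction and masses are not known exactly. Their poses are not given: they have to be found in the camera images.
- locator: Fixed L of two dark steel bars, 12 mm wide, 16 mm high. Origin: inside corner, at table level. Long rail: inner face at x = 0, from the corner 240 mm towards -y. Short end stop: inner face at y = 0, from the corner 100 mm towards -x. x points away from the robot across the rail, y along it to the stop. The rack starts at x < 0, y < 0, clear of both bars. Position and heading (about -0.35 to -0.05 rad) vary.
- rack: Loose light (50 g) blue rack, 98 (x) by 100 (y) mm base, 58 mm high. Origin: centre of underside. Upright rim 4.6 mm high; above it the front (-x, channels) slopes at 45 degrees, back and sides are steep, up to a ridge at x 9 to 33 mm, 87 mm long. Starts with its back (+x) to the rail and +y side to the stop, up to 15 degrees askew. Home: origin at x -49, y -50 mm of the locator, axes parallel.
- dropper_back: Dropper bottle, 20 mm diameter, 64 mm high, standing loose behind the long rail; a bystander. Origin: centre of its underside.
- dropper_side: Dropper bottle, 20 mm diameter, 64 mm high, standing loose 60 to 140 mm beyond the free end of the long rail (towards -y); a bystander. Origin: centre of its underside.
- tube: Sample tube with a narrow tip, 14 mm thick, 72 mm long, lying loose behind the long rail, roughly along it; a bystander. Origin: under its middle, on the table; its y axis is its length.
- marker: Highlighter, 24 x 126 x 16 mm, lying loose on the rack's -y side, nearer the robot than the side bottle, roughly at right angles to the rail; a bystander. Origin: under its middle, on the table; its y axis is its length.

How it is judged:
By the outcome, as a careful person would: the job done as asked, in the order asked, and still so for the second after the job is handed in, with the robot touching nothing.
It also fails if it takes over 50 s, if anything falls off the work surface, if the arm or the gripper's body presses on something with over 40 N, if the wrist force passes 120 N, or if a joint passes its speed limit or range.

## Working session

There is one attempt and no reset: what is moved stays moved. The work goes in short steps, Python scripts to look and compute and a shell command to move; the robot and the scene stay as the last step left them, time stands still between calls to the robot, and variables do not carry over. Pictures are saved under pics/ and viewed, about 8 in all and at most 12, crops included, and the job is handed in when it is done.

```bash
mkdir -p pics; ls; cat > h.py <<'E'
import numpy as np,cv2
from rig import readout,capture,close_job,recognise
def cam(p):
    f=200/np.tan(np.radians(p["vfov"])/2)
    return f,np.array([p["cx"],p["cy"]]),np.array(p["position"]),np.array(p["attitude"]).reshape(3,3)
def ray(p,uv,z=0):
    f,c,o,R=cam(p); d=R@np.array([(uv[0]-c[0])/f,(uv[1]-c[1])/f,1]); return o+d*(z-o[2])/d[2]
def proj(p,X):
    f,c,o,R=cam(p); q=(np.atleast_2d(X)-o)@R; return q[:,:2]/q[:,2:]*f+c
def save(p,n): cv2.imwrite("pics/"+n+".png",p["frame"][:,:,::-1])
E
python3 - <<'E'
from h import *
for n in("top","side"):
    p=capture(n); save(p,n+"0"); print(n,{k:v for k,v in p.items() if k!="frame"})
    for o in("locator","rack","dropper_back","dropper_side","tube","marker"):
        print(o,[(r["point"],round(r["p"],2),ray(p,r["point"]).round()) for r in recognise(p,o)[:2]])
print(readout.get_state())
E
```

```text
pics
top {'vfov': 45.662480603449254, 'cx': 321.9771255040259, 'cy': 186.2609508276391, 'position': array([ 337.66537392, -273.84863128, 1035.37760001]), 'attitude': array([[ 0.02268889, -0.98411635,  0.17606879],
       [-0.99959955, -0.01935219,  0.02064533],
       [-0.01691009, -0.1764667 , -0.98416134]]), 'shot': 1}
locator [([311.9, 128.0], 0.85, array([ 656., -226.,    0.]))]
rack [([334.9, 172.0], 0.83, array([ 556., -280.,    0.]))]
dropper_back [([316.2, 107.8], 0.67, array([ 705., -235.,    0.]))]
dropper_side []
tube [([362.0, 115.8], 0.49, array([ 687., -339.,    0.]))]
marker [([441.4, 235.0], 0.55, array([ 421., -513.,    0.]))]
side {'vfov': 51.08267955801077, 'cx': 314.825021895012, 'cy': 192.25710836599393, 'position': array([ 227.64190081, -944.95367171,  484.6596814 ]), 'attitude': array([[ 0.91873903, -0.21376764,  0.33199698],
       [-0.39455677, -0.46375713,  0.7932555 ],
       [-0.01560639, -0.85978644, -0.51041524]]), 'shot': 2}
locator [([365.5, 189.3], 0.87, array([ 653., -228.,    0.]))]
rack [([338.7, 205.6], 0.69, array([ 567., -265.,   -0.]))]
dropper
[... 425 characters left out ...]
,  -3.25954058]), 'joint_vel': array([ 0.02424153, -0.08828443, -0.16186064,  0.06303985, -0.04772527,
       -0.00187131, -0.06945242]), 'joint_torque': array([ 2.94933579e-04, -4.93228090e+01, -3.81056825e-01, -3.14509821e+01,
        1.34159162e-02,  1.47556388e-03,  1.64945783e-05]), 'tcp_pos': array([250.06954828, 599.96971665, 231.38060767]), 'orientation': array([[-9.23069411e-01,  3.84633392e-01,  1.26067249e-04],
       [ 3.84633400e-01,  9.23069415e-01,  4.94473574e-05],
       [-9.73497173e-05,  9.41330179e-05, -9.99999991e-01]]), 'contact_force': array([-0.95983443,  0.25148089,  0.00784713]), 'torque': array([ 0.02774901, -0.02235825,  0.01010661]), 'opening': 85.48184291720395}
```

```bash
python3 - <<'E'
import cv2
t=cv2.imread("pics/top0.png")[80:280,230:490]; cv2.imwrite("pics/topc.png",cv2.resize(t,None,fx=3,fy=3,interpolation=cv2.INTER_CUBIC))
t=cv2.imread("pics/side0.png")[150:320,250:500]; cv2.imwrite("pics/sidec.png",cv2.resize(t,None,fx=3.2,fy=3.2,interpolation=cv2.INTER_CUBIC))
E
```

```text
(no output)
```

View pics/topc.png

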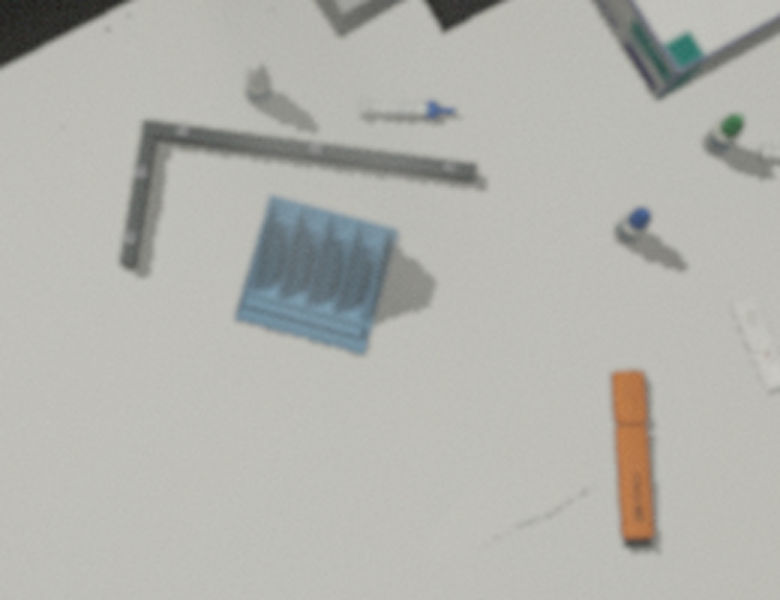

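View pics/sidec.png

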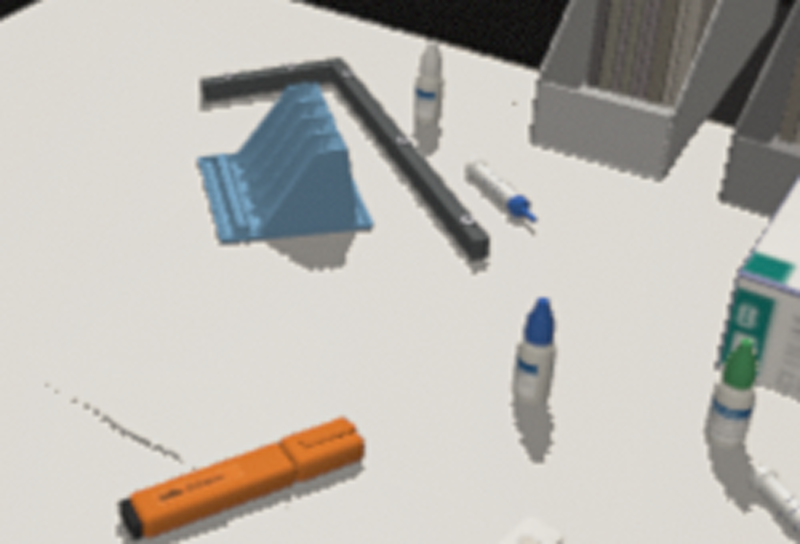

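```bash
cat >> h.py <<'E'
from scipy.optimize import minimize
RK=[np.array([[x,y,z] for z in(0,4.6) for x in(-49,49) for y in(-50,50)]+[[x,y,58] for x in(9,33) for y in(-43.5,43.5)],float)]
bx=lambda x0,x1,y0,y1:np.array([[x,y,z] for z in(0,16) for x in(x0,x1) for y in(y0,y1)],float)
LC=[bx(0,12,-240,12),bx(-100,12,0,12)]
S=4
def tf(q,X):
    c,s=np.cos(q[2]),np.sin(q[2]); return X@np.array([[c,-s,0],[s,c,0],[0,0,1]]).T+[q[0],q[1],0]
def sil(p,q,hulls):
    m=np.zeros((400*S//2*2,640*S),np.uint8)
    for X in hulls:
        uv=(proj(p,tf(q,X))+.5)*S-.5
        cv2.fillConvexPoly(m,cv2.convexHull(np.round(uv*16).astype(np.int32)),255,shift=4)
    return cv2.resize(m,(640,400),interpolation=cv2.INTER_AREA)/255.
def mask(p,kind,c,r=110):
    hsv=cv2.cvtColor(p["frame"],cv2.COLOR_RGB2HSV); h,s,v=[a.astype(int) for a in cv2.split(hsv)]
    m=((h>95)&(h<115)&(s>75)) if kind=="rack" else ((v<105)&(s<75))
    w=np.zeros_like(m); y,x=int(c[1]),int(c[0]); w[max(0,y-r):y+r,max(0,x-r):x+r]=1
    m=(m&w).astype(np.uint8); n,l,st,ce=cv2.connectedComponentsWithStats(m)
    k=min((i for i in range(1,n) if st[i,4]>250),key=lambda i:np.abs(np.argwhere(l==i)-[y,x]).sum(1).min())
    return (l==k).astype(float)
def fit(ps,ms,hulls,q0):
    def cost(q):
        return sum(1-np.minimum(a,m).sum()/np.maximum(a,m).sum() for a,m in((sil(p,q,hulls),m) for p,m in zip(ps,ms)))
    sc=np.array([10,10,.1])
    r=minimize(lambda d:cost(q0+d*sc),np.zeros(3),method="Nelder-Mead",options=dict(initial_simplex=np.vstack([np.zeros(3),np.eye(3)]),xatol=.01,fatol=1e-4))
    return q0+r.x*sc,r.fun
def rel(l,r):
    d=np.array(r[:2])-l[:2]; c,s=np.cos(l[2]),np.sin(l[2]); return np.array([c*d[0]+s*d[1],-s*d[0]+c*d[1],np.degrees(r[2]-l[2])])
E
python3 - <<'E'
from h import *
ps=[capture("top"),capture("side")]
out=[]
for k,H,q0,cs in(("locator",LC,[686,-170,-.12],([312,128],[365,189])),("rack",RK,[556,-280,-.2],([335,172],[339,206]))):
    ms=[mask(p,k,c) for p,c in zip(ps,cs)]
    both=fit(ps,ms,H,np.array(q0)); print(k,both,[m.sum() for m in ms])
    for p,m in zip(ps,ms): print("  single",fit([p],[m],H,both[0]))
    out.append(both[0])
    if k=="locator":imgs=[p["frame"].copy() for p in ps]
    for im,p,m in zip(imgs,ps,ms):
        s=sil(p,both[0],H); im[(s>.5)!=(m>.5)]=[255,0,0]
print(rel(*out)); np.save("loc.npy",out[0])
v=np.hstack([imgs[0][90:220,250:410],imgs[1][130:260,290:450]]); cv2.imwrite("pics/fit.png",cv2.resize(v,None,fx=2.5,fy=2.5,interpolation=0)[:,:,::-1])
E
```

```text
locator (array([ 6.58302090e+02, -1.60453093e+02, -1.33520131e-01]), np.float64(1.2139678540989416)) [np.float64(11782.0), np.float64(819.0)]
  single (array([ 6.58302090e+02, -1.60453093e+02, -1.33520131e-01]), np.float64(1.0))
  single (array([ 6.58280146e+02, -1.60445263e+02, -1.33315278e-01]), np.float64(0.21386007920045247))Traceback (most recent call last):
  File "<stdin>", line 5, in <module>
  File "h.py", line 29, in mask
    k=min((i for i in range(1,n) if st[i,4]>250),key=lambda i:np.abs(np.argwhere(l==i)-[y,x]).sum(1).min())
ValueError: min() iterable argument is empty
```

```bash
python3 - <<'E'
import cv2
for n,pts in(("top0",[(290,126),(320,130),(335,132),(280,145),(325,175),(310,160),(340,190),(365,175),(300,150)]),("side0",[(345,203),(330,200),(352,208),(325,215),(345,232)])):
    h=cv2.cvtColor(cv2.imread(f"pics/{n}.png"),cv2.COLOR_BGR2HSV)
    print(n,[(p,h[p[1],p[0]].tolist()) for p in pts])
E
```

```text
top0 [((290, 126), [80, 9, 89]), ((320, 130), [45, 9, 110]), ((335, 132), [30, 5, 111]), ((280, 145), [30, 14, 132]), ((325, 175), [100, 49, 119]), ((310, 160), [30, 8, 190]), ((340, 190), [101, 61, 141]), ((365, 175), [40, 11, 142]), ((300, 150), [34, 9, 189])]
side0 [((345, 203), [102, 91, 123]), ((330, 200), [103, 93, 123]), ((352, 208), [103, 91, 120]), ((325, 215), [102, 94, 165]), ((345, 232), [17, 17, 136])]
```

```bash
sed -i 's/(h>95)&(h<115)&(s>75)/(h>90)\&(h<115)\&(s>(32 if p["position"][2]>800 else 55))/; s/(v<105)&(s<75)/(v<(124 if p["position"][2]>800 else 105))\&(s<40)/; s/r=110/r=90/' h.py
cat > see.py <<'E'
from h import *
import sys
def run(tag,kinds=("locator","rack"),view=True,q=None):
    ps=[capture("top"),capture("side")]; imgs=[p["frame"].copy() for p in ps]; out=[]
    D={"locator":(LC,[660,-165,-.133]),"rack":(RK,[556,-280,-.2] if q is None else q)}
    for k in kinds:
        H,q0=D[k]; q0=np.array(q0,float)
        cs=[proj(p,tf(q0,np.array([[6,-120,8.]]) if k=="locator" else np.array([[0,0,20.]])))[0] for p in ps]
        ms=[mask(p,k,c) for p,c in zip(ps,cs)]
        b=fit(ps,ms,H,q0); b=fit(ps,ms,H,b[0]); print(k,b[0].round(3),round(b[1],3),[m.sum() for m in ms])
        for p,m in zip(ps,ms): s=fit([p],[m],H,b[0]);print("  single",s[0].round(3),round(s[1],3))
        out.append(b[0])
        for im,p,m in zip(imgs,ps,ms):
            im[(sil(p,b[0],H)>.5)!=(m>.5)]=[255,0,0]
    v=np.hstack([imgs[0][90:220,250:410],imgs[1][130:260,290:450]]); cv2.imwrite(f"pics/{tag}.png",cv2.resize(v,None,fx=2.5,fy=2.5,interpolation=0)[:,:,::-1])
    return out
E
python3 - <<'E'
from see import *
o=run("fit1"); print(rel(*o)); np.save("loc.npy",o[0])
E
```

```text
locator [ 6.57132e+02 -1.60740e+02 -1.28000e-01] 0.51 [np.float64(814.0), np.float64(806.0)]
  single [ 6.57093e+02 -1.60732e+02 -1.28000e-01] 0.281
  single [ 6.57091e+02 -1.60741e+02 -1.28000e-01] 0.228
rack [ 5.57143e+02 -2.80188e+02 -2.97000e-01] 0.216 [np.float64(1833.0), np.float64(1660.0)]
  single [ 5.57129e+02 -2.81028e+02 -2.46000e-01] 0.077
  single [ 5.57569e+02 -2.78746e+02 -3.15000e-01] 0.129
[ -83.96191418 -131.21003645   -9.67118507]
```

View pics/fit1.png

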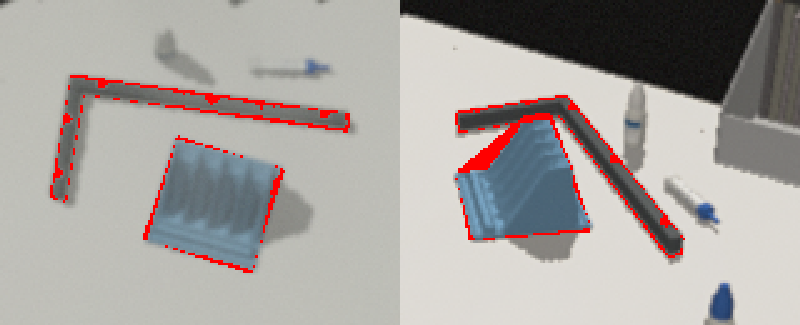

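```bash
sed -i 's/^RK=.*/def mkRK(fx,fz=4.6): return [np.array([[x,y,z] for z in(0,4.6) for x in(-49,49) for y in(-50,50)],float),np.array([[fx,y,fz] for y in(-50,50)]+[[49,y,4.6] for y in(-50,50)]+[[x,y,58] for x in(9,33) for y in(-43.5,43.5)],float)]\nRK=mkRK(-25)/' h.py
python3 - <<'E'
from see import *
ps=[capture("top"),capture("side")]
ms=[mask(p,"locator",c) for p,c in zip(ps,([312,128],[365,189]))]
for q0 in([665,-160,-.15],[655,-168,-.11],[650,-155,-.14]):
    for a,b in((ps,ms),(ps[:1],ms[:1]),(ps[1:],ms[1:])):
        r=fit(a,b,LC,np.array(q0)); r=fit(a,b,LC,r[0]); print(r[0].round(3),r[1].round(3))
ms=[mask(p,"rack",c) for p,c in zip(ps,([335,172],[339,206]))]
for fx in(-44,-35,-30,-25,-20,-15):
    print(fx,[(r[0].round(3),r[1].round(3)) for a,b in((ps,ms),(ps[1:],ms[1:])) for r in [fit(a,b,mkRK(fx),np.array([557,-281,-.246]))]])
E
```

```text
[ 6.57461e+02 -1.60637e+02 -1.28000e-01] 0.51
[ 6.56561e+02 -1.60736e+02 -1.24000e-01] 0.28
[ 6.58342e+02 -1.60385e+02 -1.33000e-01] 0.227
[ 6.56105e+02 -1.60020e+02 -1.17000e-01] 0.514
[ 6.56618e+02 -1.60734e+02 -1.21000e-01] 0.28
[ 6.57176e+02 -1.60417e+02 -1.29000e-01] 0.229
[ 6.56536e+02 -1.60257e+02 -1.26000e-01] 0.512
[ 6.56637e+02 -1.60794e+02 -1.23000e-01] 0.28
[ 6.58308e+02 -1.60405e+02 -1.33000e-01] 0.227
-44 [(array([ 5.57184e+02, -2.79982e+02, -2.99000e-01]), np.float64(0.21)), (array([ 5.57799e+02, -2.79011e+02, -3.17000e-01]), np.float64(0.12))]
-35 [(array([ 5.57254e+02, -2.80005e+02, -2.97000e-01]), np.float64(0.19)), (array([ 5.57672e+02, -2.78778e+02, -3.17000e-01]), np.float64(0.1))]
-30 [(array([ 5.57152e+02, -2.79986e+02, -3.00000e-01]), np.float64(0.18)), (array([ 5.57682e+02, -2.78750e+02, -3.23000e-01]), np.float64(0.089))]
-25 [(array([ 5.57392e+02, -2.80173e+02, -2.90000e-01]), np.float64(0.17)), (array([ 5.57670e+02, -2.79194e+02, -3.25000e-01]), np.float64(0.078))]
-20 [(array([ 5.57255e+02, -2.79989e+02, -2.96000e-01]), np.float64(0.159)), (array([ 5.57527e+02, -2.78799e+02, -3.14000e-01]), np.float64(0.068))]
-15 [(array([ 5.57097e+02, -2.79406e+02, -2.80000e-01]), np.float64(0.156)), (array([ 5.57099e+02, -2.78193e+02, -2.93000e-01]), np.float64(0.066))]
```

```bash
J="python3 -m jog"; python3 -m jog '[[[0.9,-1,0,0,0,0.534],[0.9,-1,0,0,0,0.534],[0.9,-1,0,0,0,0.534],[0.9,-1,0,0,0,0.534],[0.9,-1,0,0,0,0.534],[0.9,-1,0,0,0,0.534]]]' 0.4 20
python3 -m jog '[[[0.4,-1,0,0,0,0],[0.4,-1,0,0,0,0],[0.4,-1,0,0,0,0],[0.4,-1,0,0,0,0],[0.4,-1,0,0,0,0]]]'
python3 -m jog '[[[0,-1,0,0,0,0],[0,-1,0,0,0,0],[0,-1,0,0,0,0],[0,-1,0,0,0,0]]]'
```

```text
t: 1.6
tcp_pos: [434.8, 394.3, 231.7]
orientation: [[-0.991, 0.136, 0.003], [0.136, 0.991, -0.002], [-0.003, -0.002, -1.0]]
contact_force: [-0.6, -0.7, 0.9]
opening: 59.7
t: 2.1
tcp_pos: [512.5, 193.0, 231.9]
orientation: [[-0.991, 0.136, 0.002], [0.136, 0.991, -0.002], [-0.002, -0.002, -1.0]]
contact_force: [-0.3, -1.0, -0.2]
opening: 59.7
t: 2.5
tcp_pos: [509.8, -1.4, 231.6]
orientation: [[-0.992, 0.127, 0.001], [0.127, 0.992, 0.001], [-0.001, 0.001, -1.0]]
contact_force: [1.5, 0.4, 0.4]
opening: 59.4
```

```bash
python3 -m jog '[[[-0.15,-1,-0.3,0,0,0],[-0.15,-1,-0.3,0,0,0],[-0.15,-1,-0.3,0,0,0],[-0.15,-1,-0.3,0,0,0],[-0.15,-1,-0.3,0,0,0]]]'
python3 -m jog '[[[-0.065,-0.34,-0.6,0,0,0],[-0.065,-0.34,-0.6,0,0,0],[-0.065,-0.34,-0.6,0,0,0],[-0.065,-0.34,-0.6,0,0,0],[-0.065,-0.34,-0.6,0,0,0]]]'
python3 - <<'E'
from h import *
s=readout.get_state(); print(s["tcp_pos"],s["opening"]); p=capture("side"); 
im=p["frame"][150:300,230:430]; cv2.imwrite("pics/s2.png",cv2.resize(im,None,fx=4,fy=4,interpolation=2)[:,:,::-1])
print(proj(p,s["tcp_pos"]))
E
```

```text
t: 3.0
tcp_pos: [477.2, -205.9, 170.3]
orientation: [[-0.991, 0.136, -0.002], [0.136, 0.991, -0.002], [0.002, -0.002, -1.0]]
contact_force: [-0.1, -0.2, 0.4]
opening: 59.6
t: 3.5
tcp_pos: [467.4, -267.2, 51.4]
orientation: [[-0.992, 0.128, -0.001], [0.128, 0.992, 0.001], [0.001, 0.001, -1.0]]
contact_force: [0.0, -0.6, 0.7]
opening: 59.4
[ 467.35992999 -267.23587071   51.39572125] 59.414284197447394
[[294.65657011 195.7388519 ]]
```

View pics/s2.png

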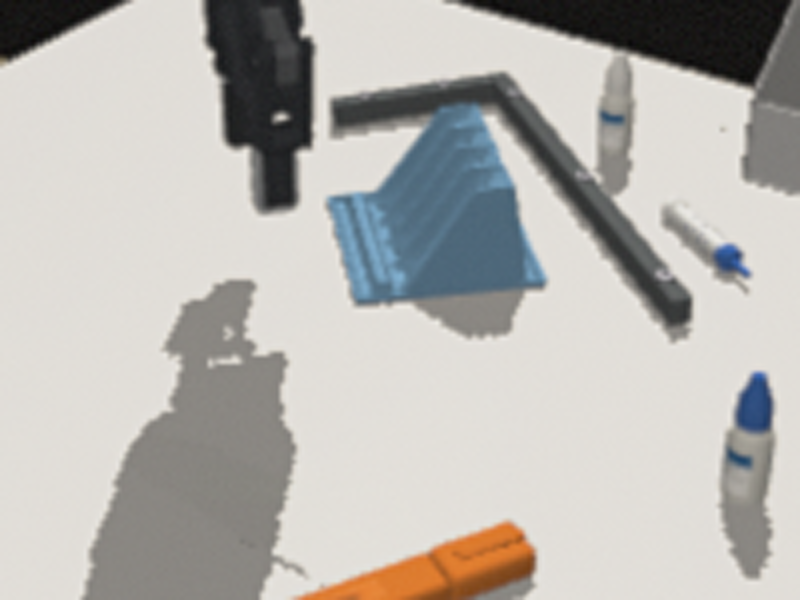

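```bash
python3 -m jog '[[[0,0,-0.2,0,0,0],[0,0,-0.2,0,0,0]]]'
for i in 1; do python3 -m jog '[[[0,0,-0.01,0,0,0],[0,0,-0.02,0,0,0],[0,0,-0.02,0,0,0]]]'; done
python3 - <<'E'
from h import *
s=readout.get_state(); print(s["tcp_pos"],s["contact_force"]); p=capture("side")
X=s["tcp_pos"]+s["orientation"][:,1]*np.sign(-s["orientation"][1,1])*37
for z in(0,5,10,15): print(z,proj(p,[X[0],X[1],z]))
im=p["frame"][175:255,260:360]; cv2.imwrite("pics/s3.png",cv2.resize(im,None,fx=7,fy=7,interpolation=2)[:,:,::-1])
E
```

```text
t: 3.75
tcp_pos: [466.7, -265.1, 10.0]
orientation: [[-0.992, 0.125, -0.003], [0.125, 0.992, 0.003], [0.003, 0.002, -1.0]]
contact_force: [-0.8, 0.1, -1.0]
opening: 59.6
t: 4.05
tcp_pos: [468.4, -268.1, 8.9]
orientation: [[-0.992, 0.127, 0.003], [0.127, 0.992, -0.0], [-0.003, -0.0, -1.0]]
contact_force: [-0.5, -0.2, -0.1]
opening: 59.7
[ 468.38866627 -268.10544726    8.94161306] [-0.54749459 -0.21226953 -0.06484011]
0 [[300.69452853 227.08891717]]
5 [[300.61183129 225.03072648]]
10 [[300.52862454 222.95985498]]
15 [[300.44490356 220.87618511]]
```

View pics/s3.png

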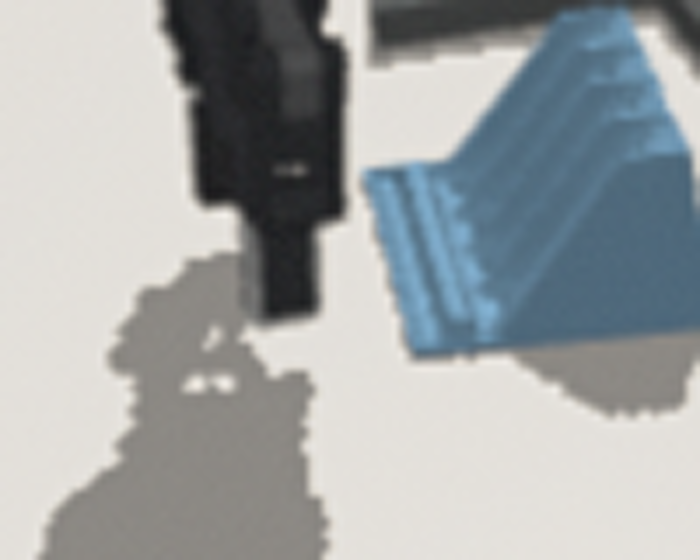

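```bash
python3 -m jog '[[[0,0,-0.02,0,0,0],[0,0,-0.03,0,0,0],[0,0,-0.03,0,0,0]]]'|grep -E "tcp|force"
python3 -m jog '[[[0,0,-0.01,0,0,0],[0,0,-0.01,0,0,0]]]'|grep -E "tcp|force"
python3 -m jog '[[[0,0,-0.01,0,0,0],[0,0,-0.01,0,0,0]]]'|grep -E "tcp|force"
```

```text
tcp_pos: [466.7, -267.9, 1.0]
contact_force: [0.1, -0.6, -0.3]
tcp_pos: [466.8, -267.9, -0.9]
contact_force: [0.4, -0.5, 0.3]
tcp_pos: [466.8, -267.9, -2.9]
contact_force: [0.8, 1.1, -1.0]
```

```bash
python3 -m jog '[[[0,0,-0.01,0,0,0],[0,0,-0.01,0,0,0]]]'|grep -E "tcp|force"
python3 -m jog '[[[0,0,-0.007,0,0,0],[0,0,-0.007,0,0,0]]]'|grep -E "tcp|force"
python3 -m jog '[[[0,0,-0.007,0,0,0],[0,0,-0.007,0,0,0]]]'|grep -E "tcp|force"
```

```text
tcp_pos: [467.1, -268.0, -4.8]
contact_force: [-0.2, -0.3, 0.7]
tcp_pos: [467.1, -268.1, -4.9]
contact_force: [-3.9, 1.3, 11.2]
tcp_pos: [467.2, -268.1, -5.0]
contact_force: [-6.2, 4.6, 23.0]
```

```bash
python3 -m jog '[[[0,0,0.022,0,0,0],[0,0,0.022,0,0,0]]]'|grep -E "tcp|force"
python3 -m jog '[[[0.03,-0.0038,0.022,0,0,0],[0.06,-0.0077,0.022,0,0,0],[0.09,-0.0115,0.022,0,0,0],[0.12,-0.0154,0.022,0,0,0],[0.14,-0.018,0.022,0,0,0],[0.16,-0.0205,0.022,0,0,0],[0.18,-0.023,0.022,0,0,0],[0.2,-0.0257,0.022,0,0,0]]]'|grep -E "tcp|force" 
```

```text
tcp_pos: [467.6, -268.2, -2.4]
contact_force: [-0.3, 0.6, 0.8]
tcp_pos: [507.1, -273.3, 1.3]
contact_force: [-0.4, -0.2, 0.8]
```

```bash
sed -i 's/^RK=mkRK(-25)/RK=mkRK(-18)/' h.py; python3 - <<'E'
from see import *
o=run("p1",("rack",),q=[560,-280,-.28]); print(rel(np.array([657.3,-160.5,-.128]),o[0]))
p=capture("side"); im=p["frame"][165:255,260:380]; cv2.imwrite("pics/s4.png",cv2.resize(im,None,fx=6,fy=6,interpolation=2)[:,:,::-1])
E
```

```text
Traceback (most recent call last):
  File "see.py", line 9, in run
    ms=[mask(p,k,c) for p,c in zip(ps,cs)]
        ~~~~^^^^^^^
  File "h.py", line 30, in mask
    k=min((i for i in range(1,n) if st[i,4]>250),key=lambda i:np.abs(np.argwhere(l==i)-[y,x]).sum(1).min())
ValueError: min() iterable argument is empty
```

```bash
python3 - <<'E'
from see import *
p=capture("side"); save(p,"x"); im=p["frame"][165:255,260:380]; cv2.imwrite("pics/s4.png",cv2.resize(im,None,fx=6,fy=6,interpolation=2)[:,:,::-1])
E
```

```text
(no output)
```

View pics/s4.png

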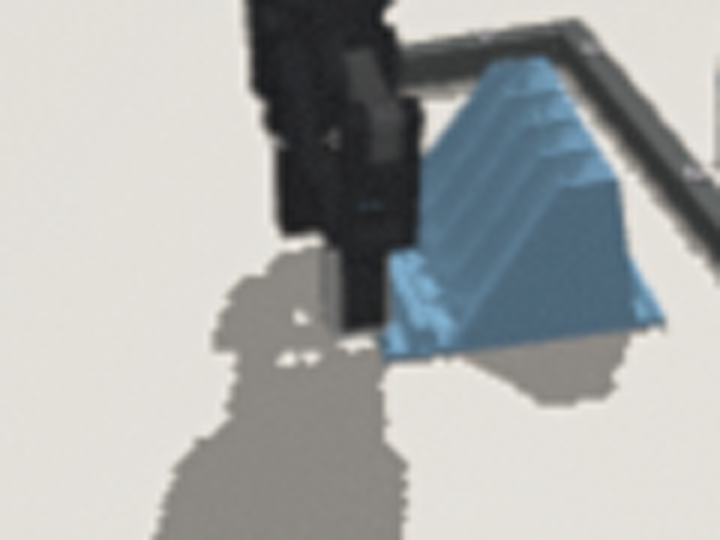

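```bash
python3 -m jog '[[[-0.07,0.009,0,0,0,0],[-0.15,0.0192,0,0,0,0],[-0.15,0.0192,0,0,0,0],[-0.15,0.0192,-0.02,0,0,0],[-0.15,0.0192,-0.022,0,0,0],[-0.15,0.0192,-0.022,0,0,0]]]'|grep -E "tcp|force"
python3 -m jog '[[[0.03,-0.0038,0,0,0,0],[0.06,-0.0077,0,0,0,0],[0.09,-0.0115,0,0,0,0],[0.11,-0.0141,0,0,0,0],[0.13,-0.0166,0,0,0,0],[0.15,-0.0192,0,0,0,0],[0.17,-0.0218,0,0,0,0],[0.19,-0.0243,0,0,0,0]]]'|grep -E "tcp|force" 
python3 -m jog '[[[0.015,-0.0019,0,0,0,0],[0.03,-0.0038,0,0,0,0],[0.045,-0.0058,0,0,0,0],[0.06,-0.0077,0,0,0,0],[0.06,-0.0077,0,0,0,0]]]'|grep -E "tcp|force" 
python3 - <<'E'
from see import *
p=capture("side"); im=p["frame"][165:255,260:380]; cv2.imwrite("pics/s5.png",cv2.resize(im,None,fx=6,fy=6,interpolation=2)[:,:,::-1])
E
```

```text
tcp_pos: [477.7, -269.2, -3.2]
contact_force: [-0.2, 0.1, 0.0]
tcp_pos: [515.2, -274.3, -3.1]
contact_force: [-0.8, -0.7, -0.7]
tcp_pos: [527.6, -275.7, -3.0]
contact_force: [0.1, -0.1, 0.6]
```

View pics/s5.png

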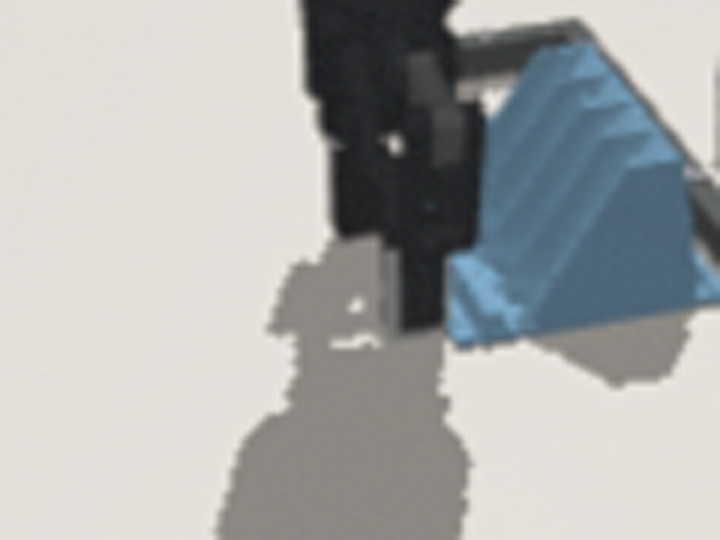

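```bash
python3 -m jog '[[[0.01,-0.0013,0,0,0,0],[0.02,-0.0026,0,0,0,0],[0.02,-0.0026,0,0,0,0]]]'|grep -E "tcp|force" 
python3 -m jog '[[[0.01,-0.0013,0,0,0,0],[0.01,-0.0013,0,0,0,0]]]'|grep -E "tcp|force"
python3 -m jog '[[[0.01,-0.0013,0,0,0,0],[0.01,-0.0013,0,0,0,0]]]'|grep -E "tcp|force"
```

```text
tcp_pos: [531.4, -276.2, -3.0]
contact_force: [0.2, 0.5, -0.4]
tcp_pos: [533.3, -276.5, -3.0]
contact_force: [1.1, -0.6, -1.0]
tcp_pos: [533.6, -276.8, -3.4]
contact_force: [-4.2, -0.1, 1.3]
```

```bash
python3 -m jog '[[[0.007,-0.0009,0,0,0,0],[0.007,-0.0009,0,0,0,0]]]'|grep -E "tcp|force"
python3 -m jog '[[[-0.05,0.0064,0,0,0,0],[-0.15,0.019,0,0,0,0],[-0.15,0.019,0.2,0,0,0],[-0.15,0.019,0.6,0,0,0],[-0.15,0.019,0.6,0,0,-0.3],[-0.15,-0.1,0.6,0,0,-0.6],[-0.15,-0.3,0.6,0,0,-0.9],[-0.15,-0.45,0.6,0,0,-1]]]'|grep -E "tcp|ori|force"
python3 -m jog '[[[0,0,0,0,0,-0.3],[0,0,0,0,0,-0.6],[0,0,0,0,0,-0.9],[0,0,0,0,0,-1],[0,0,0,0,0,-1]]]'|grep -E "tcp|ori|force"
python3 -m jog '[[[0,0,0,0,0,-0.3],[0,0,0,0,0,-0.6],[0,0,0,0,0,-0.9],[0,0,0,0,0,-1],[0,0,0,0,0,-1]]]'|grep -E "tcp|ori|force"
python3 - <<'E'
from see import *
p=capture("side"); q=np.array([594,-280,-.128]); k=proj(p,tf(q,np.array([[0,0,20.]])))[0]; m=mask(p,"rack",k)
for fx in(-18,-22): 
  r=fit([p],[m],mkRK(fx),q); print(r[0].round(3),r[1].round(3),rel(np.array([657.3,-160.5,-.128]),r[0]).round(1))
im=p["frame"][130:310,240:480]; cv2.imwrite("pics/s6.png",cv2.resize(im,None,fx=3.3,fy=3.3,interpolation=2)[:,:,::-1])
E
```

```text
tcp_pos: [533.7, -276.9, -3.7]
contact_force: [-7.9, 1.2, 4.3]
tcp_pos: [507.4, -368.6, 118.0]
orientation: [[-0.807, 0.59, 0.004], [0.59, 0.807, -0.002], [-0.004, 0.001, -1.0]]
contact_force: [-0.9, -0.3, -0.8]
tcp_pos: [507.0, -366.8, 117.0]
orientation: [[-0.429, 0.903, 0.002], [0.903, 0.429, -0.001], [-0.001, 0.001, -1.0]]
contact_force: [0.2, -0.8, -0.1]
tcp_pos: [506.9, -366.8, 117.0]
orientation: [[0.055, 0.998, 0.001], [0.998, -0.055, -0.0], [-0.0, 0.001, -1.0]]
contact_force: [-0.1, 0.1, 1.3]
[ 5.92971e+02 -2.78054e+02 -1.91000e-01] 0.105 [ -48.8 -124.8   -3.6]
[ 5.93552e+02 -2.78088e+02 -1.96000e-01] 0.11 [ -48.2 -124.8   -3.9]
```

View pics/s6.png

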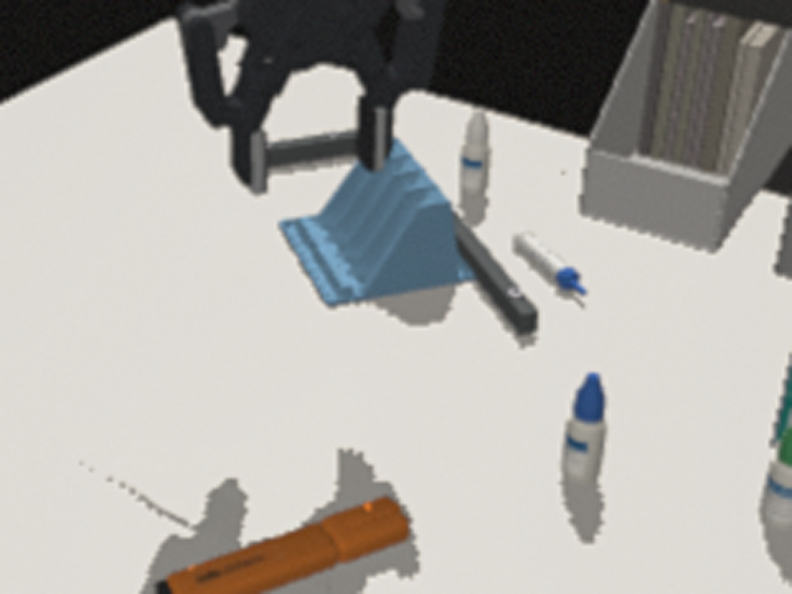

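```bash
python3 -m jog '[[[0.2,0,0,0,0,-0.07],[0.355,0,0,0,0,-0.146],[0.355,0,-0.2,0,0,-0.146],[0.355,0,-0.4,0,0,-0.146],[0.355,0,-0.565,0,0,-0.146],[0.355,0,-0.565,0,0,-0.146],[0.355,0,-0.565,0,0,-0.146]]]'
python3 - <<'E'
from h import *
s=readout.get_state(); print(s["t"],s["tcp_pos"],rel(np.array([657.3,-160.5,-.128]),[*s["tcp_pos"][:2],np.arctan2(s["orientation"][1,1],s["orientation"][0,1])]))
E
```

```text
t: 11.95
tcp_pos: [577.4, -367.2, 4.3]
orientation: [[0.129, 0.992, -0.0], [0.992, -0.129, -0.0], [-0.0, -0.0, -1.0]]
contact_force: [0.8, -0.5, 0.7]
opening: 59.8
11.95 [ 577.43679068 -367.15953668    4.34000141] [-5.28296156e+01 -2.15163491e+02 -6.27539552e-02]
```

```bash
python3 -m jog '[[[0.006,0.05,0,0,0,0],[0.012,0.09,0,0,0,0],[0.0155,0.12,0,0,0,0],[0.019,0.15,0,0,0,0],[0.023,0.18,0,0,0,0],[0.027,0.21,0,0,0,0],[0.031,0.24,0,0,0,0],[0.0348,0.27,0,0,0,0]]]'|grep -E "tcp|force"
python3 -m jog '[[[0.004,0.03,0,0,0,0],[0.008,0.06,0,0,0,0],[0.0116,0.09,0,0,0,0],[0.0155,0.12,0,0,0,0],[0.019,0.15,0,0,0,0],[0.0232,0.18,0,0,0,0],[0.0258,0.2,0,0,0,0],[0.0258,0.2,0,0,0,0]]]'|grep -E "tcp|force"
python3 - <<'E'
from h import *
s=readout.get_state(); print(s["t"],s["tcp_pos"],rel(np.array([657.3,-160.5,-.128]),[*s["tcp_pos"][:2],0]))
p=capture("side"); im=p["frame"][140:260,260:420]; cv2.imwrite("pics/s7.png",cv2.resize(im,None,fx=5,fy=5,interpolation=2)[:,:,::-1])
E
```

```text
tcp_pos: [584.4, -312.6, 4.0]
contact_force: [-0.3, -1.7, 1.4]
tcp_pos: [589.8, -271.5, 3.7]
contact_force: [-0.2, -0.2, -0.5]
13.55 [ 589.81645851 -271.47755021    3.67916609] [ -52.76510197 -118.68398812    7.33385978]
```

View pics/s7.png

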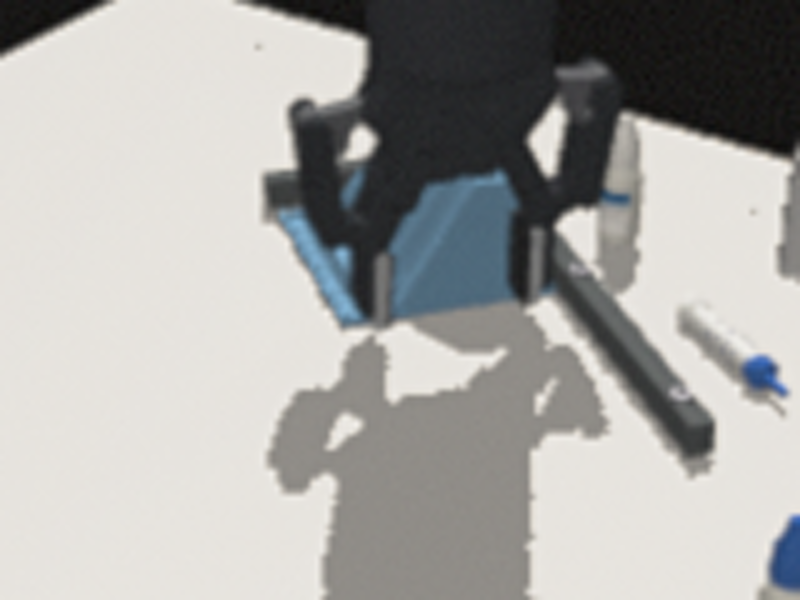

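```bash
python3 -m jog '[[[-0.012,-0.1,0,0,0,0],[-0.019,-0.15,0,0,0,0],[-0.019,-0.15,0,0,0,0],[-0.019,-0.15,-0.035,0,0,0],[-0.019,-0.15,-0.035,0,0,0]]]'|grep -E "tcp|force"
python3 -m jog '[[[0.004,0.03,0,0,0,0],[0.008,0.06,0,0,0,0],[0.0116,0.09,0,0,0,0],[0.0155,0.12,0,0,0,0],[0.019,0.15,0,0,0,0],[0.0206,0.16,0,0,0,0],[0.0206,0.16,0,0,0,0]]]'|grep -E "tcp|force"
python3 -m jog '[[[0.0013,0.01,0,0,0,0],[0.0026,0.02,0,0,0,0],[0.0026,0.02,0,0,0,0]]]'|grep -E "tcp|force"
```

```text
tcp_pos: [585.3, -301.4, -4.5]
contact_force: [-1.0, 0.4, -0.6]
tcp_pos: [590.1, -270.3, -3.0]
contact_force: [0.1, -0.4, 0.0]
tcp_pos: [590.3, -267.1, -3.0]
contact_force: [-1.1, -0.1, 0.2]
```

```bash
python3 -m jog '[[[0.0013,0.01,0,0,0,0],[0.0013,0.01,0,0,0,0]]]'|grep -E "tcp|force"
python3 -m jog '[[[0.0013,0.01,0,0,0,0],[0.0013,0.01,0,0,0,0]]]'|grep -E "tcp|force"
python3 -m jog '[[[0.0013,0.01,0,0,0,0],[0.0013,0.01,0,0,0,0]]]'|grep -E "tcp|force"
```

```text
tcp_pos: [590.6, -264.8, -3.1]
contact_force: [-0.7, -0.2, 0.3]
tcp_pos: [591.0, -262.9, -3.0]
contact_force: [-0.3, -1.5, 0.5]
tcp_pos: [591.1, -262.7, -2.7]
contact_force: [0.2, -5.4, -0.7]
```

```bash
python3 -m jog '[[[0.0009,0.007,0,0,0,0],[0.0009,0.007,0,0,0,0]]]'|grep -E "tcp|force"
python3 -m jog '[[[-0.0064,-0.05,0,0,0,0],[-0.02,-0.15,0,0,0,0],[-0.02,-0.15,0.2,0,0,0],[-0.02,-0.15,0.6,0,0,0],[-0.1,-0.15,0.6,0,0,0.3],[-0.3,-0.1,0.6,0,0,0.6],[-0.45,0.1,0.6,0,0,0.9],[-0.45,0.35,0.6,0,0,1]]]'|grep -E "tcp|ori|force"
python3 -m jog '[[[0,0,0,0,0,0.3],[0,0,0,0,0,0.6],[0,0,0,0,0,0.9],[0,0,0,0,0,1],[0,0,0,0,0,1]]]'|grep -E "tcp|ori|force"
python3 -m jog '[[[0,0,0,0,0,0.3],[0,0,0,0,0,0.6],[0,0,0,0,0,0.9],[0,0,0,0,0,1],[0,0,0,0,0,1]]]'|grep -E "tcp|ori|force"
python3 - <<'E'
from see import *
L=np.array([657.3,-160.5,-.128]); s=readout.get_state()
print(rel(L,[*s["tcp_pos"][:2],np.arctan2(s["orientation"][1,1],s["orientation"][0,1])]))
p=capture("side"); q=np.array([602,-204,-.128]); k=proj(p,tf(q,np.array([[0,0,20.]])))[0]; m=mask(p,"rack",k)
r=fit([p],[m],RK,q); print(r[0].round(3),r[1].round(3),rel(L,r[0]).round(1))
im=p["frame"][140:260,260:420]; cv2.imwrite("pics/s8.png",cv2.resize(im,None,fx=5,fy=5,interpolation=2)[:,:,::-1])
E
```

```text
tcp_pos: [591.1, -262.6, -2.4]
contact_force: [-0.1, -7.1, 0.1]
tcp_pos: [496.6, -191.1, 116.6]
orientation: [[-0.358, 0.934, -0.002], [0.934, 0.358, 0.003], [0.003, -0.001, -1.0]]
contact_force: [2.5, 0.6, -0.2]
tcp_pos: [501.3, -188.7, 117.0]
orientation: [[-0.764, 0.645, -0.0], [0.645, 0.764, 0.002], [0.001, 0.001, -1.0]]
contact_force: [0.7, -0.1, 0.4]
tcp_pos: [501.2, -189.1, 116.9]
orientation: [[-0.98, 0.201, -0.0], [0.201, 0.98, 0.001], [0.0, 0.001, -1.0]]
contact_force: [0.4, 0.1, 0.0]
[-151.13973096  -48.33333442   85.75168095]
[ 6.03291e+02 -1.99404e+02 -1.74000e-01] 0.079 [-48.6 -45.5  -2.6]
```

View pics/s8.png

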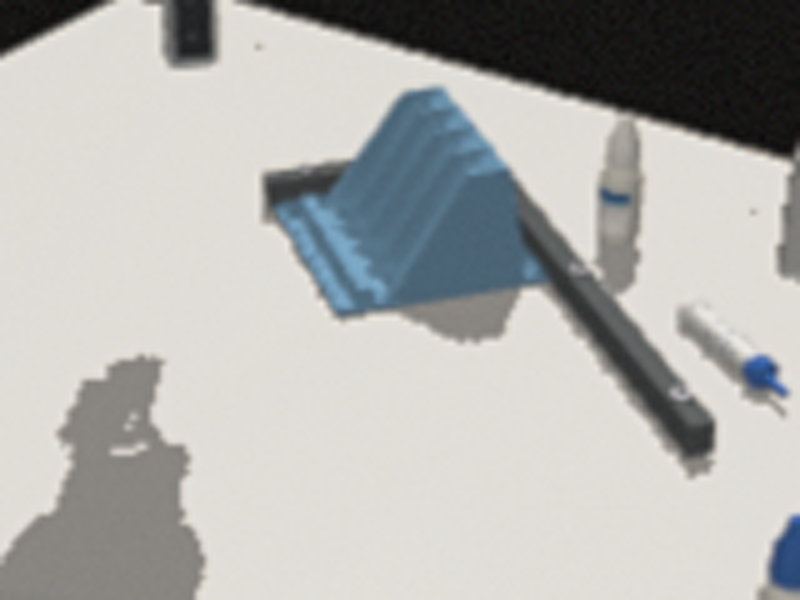

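```bash
python3 -m jog '[[[0,0,-0.2,0,0,0.148],[0,0,-0.4,0,0,0.148],[0,0,-0.59,0,0,0.148],[0,0,-0.6,0,0,0.148],[0,0,-0.6,0,0,0.148]]]'
python3 -m jog '[[[0.05,-0.0064,0,0,0,0],[0.1,-0.0128,0,0,0,0],[0.14,-0.018,0,0,0,0],[0.16,-0.0205,0,0,0,0],[0.18,-0.023,0,0,0,0],[0.19,-0.0243,0,0,0,0],[0.2,-0.0256,0,0,0,0],[0.2,-0.0256,0,0,0,0]]]'|grep -E "tcp|force"
python3 -m jog '[[[0.01,-0.0013,0,0,0,0],[0.01,-0.0013,0,0,0,0]]]'|grep -E "tcp|force"
```

```text
t: 18.25
tcp_pos: [500.9, -189.5, -3.6]
orientation: [[-0.992, 0.128, -0.002], [0.128, 0.992, 0.0], [0.002, -0.0, -1.0]]
contact_force: [-0.1, 0.1, -0.9]
opening: 59.7
tcp_pos: [541.4, -194.7, -3.1]
contact_force: [-0.7, 0.9, 0.4]
tcp_pos: [543.4, -194.9, -3.0]
contact_force: [1.0, 0.5, 0.4]
```

```bash
python3 -m jog '[[[0.007,-0.0009,0,0,0,0],[0.007,-0.0009,0,0,0,0]]]'|grep -E "tcp|force"
python3 -m jog '[[[0.007,-0.0009,0,0,0,0],[0.007,-0.0009,0,0,0,0]]]'|grep -E "tcp|force"
```

```text
tcp_pos: [543.7, -195.0, -3.3]
contact_force: [-2.6, 0.9, 2.4]
tcp_pos: [543.7, -195.0, -3.9]
contact_force: [-6.0, 1.2, 1.6]
```

```bash
python3 -m jog '[[[-0.05,0.0064,0,0,0,0],[-0.15,0.019,0,0,0,0],[-0.15,0.019,0.2,0,0,0],[-0.15,0.019,0.6,0,0,0],[-0.2,0.3,0.8,0,0,0],[-0.2,0.6,0.8,0,0,0],[-0.2,0.8,0.8,0,0,0],[-0.2,1,0.8,0,0,0]]]'|grep -E "^t:|tcp|force"
python3 -m jog '[[[0,0.3,0,0,0,0],[0,0.6,0,0,0,0],[0,0.9,0,0,0,0],[0,1,0,0,0,0]]]'|grep -E "tcp|force"
python3 - <<'E'
from see import *
L=np.array([657.3,-160.5,-.128])
o=run("fin",q=[603,-204,-.128]); print(rel(L,o[1]),rel(*o))
E
python3 - <<'E'
from h import *
p=capture("top"); im=p["frame"][85:235,240:440]; a=cv2.resize(im,None,fx=4,fy=4,interpolation=2)
# predicted home outline of the base and locator
cv2.imwrite("pics/t9.png",a[:,:,::-1])
E
```

```text
t: 20.45
tcp_pos: [507.3, -12.8, 157.5]
contact_force: [0.0, 0.1, 0.1]
tcp_pos: [506.4, 187.8, 156.1]
contact_force: [0.8, -0.2, 0.2]
locator [ 6.57507e+02 -1.59108e+02 -1.25000e-01] 1.026 [np.float64(652.0), np.float64(419.0)]
  single [ 6.57738e+02 -1.60782e+02 -1.26000e-01] 0.425
  single [ 6.59549e+02 -1.59088e+02 -1.37000e-01] 0.594
rack [ 6.04417e+02 -2.00534e+02 -1.35000e-01] 0.15 [np.float64(1868.0), np.float64(1449.0)]
  single [ 6.04602e+02 -2.01322e+02 -1.22000e-01] 0.058
  single [ 6.02887e+02 -2.00008e+02 -1.84000e-01] 0.077
[-47.33954415 -46.45708085  -0.39301709] [-47.53124761 -47.70133239  -0.58976621]
```

View pics/t9.png

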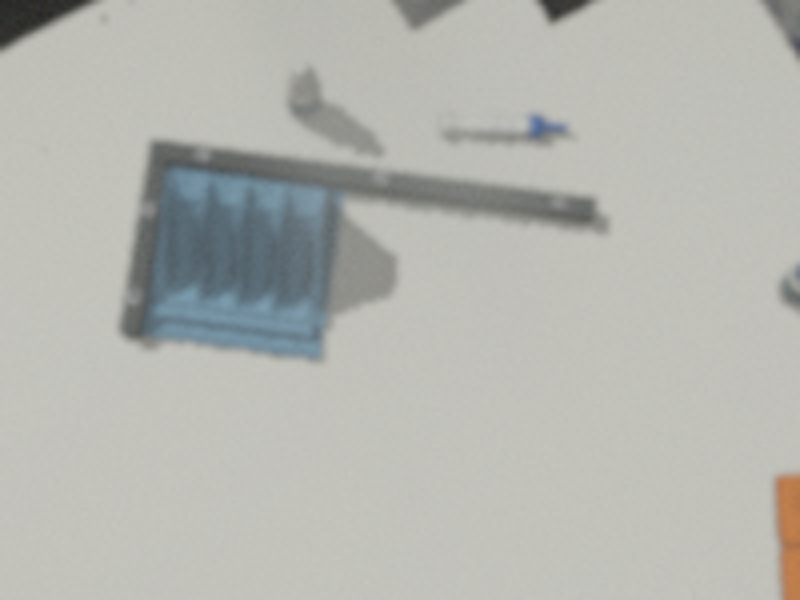

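```bash
python3 -c "
from rig import close_job;print(close_job())"
```

```text
the job is handed in; nothing more can be done
None
```

The rack is in the corner of the locator, with its back against the long rail and its side against the short stop. I handed the job in at about 21 s of the 50 s allowed, with the arm clear of everything.

**What I did:** I used the partly open fingers, low on the rack's rim, as a two-point pusher. I pushed from the front onto the rail, then from the side along the rail to the stop, then from the front again to square it.

**Checks that agreed:**
- Each push ended in a clear stop, at about 6–8 N.
- The final top picture shows no visible gap at either bar. From the top view the rack's heading is −0.122 rad against about −0.126 rad for the locator.
- The back bottle and the tube looked undisturbed in the last pictures. I did not measure the side bottle or the marker again, but the arm stayed clear of both.

**Checks that were off:**
- **Position fit:** using both cameras, it put the rack at about x −47.5, y −47.5 mm instead of −49, −50. That would be inside the bars, so I put it down to fit and calibration error of 2–3 mm.
- **Side camera:** it alone gave a heading about 3° different from the top view. It had the same kind of offset before, because my model of the rack's front was only rough.
- **No last side push:** I did not push from the side again after the second front push. A gap of under a millimetre at the end stop is possible.
- **Finger height:** on the first front push, and for most of the side push, the fingers were set too high, so part of them could ride over the rim or the front lip. I backed off and redid both at the right height.

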